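Pack the glue-up caddy under its lift-out tray

TASK

Pack the glue-up caddy: lift its tray off by the handle and stand it on the bench clear of the caddy, then lay the glue brush flat in the narrowest of the three bays, the nearest spring clamp in the middle-sized bay and the longer of the two wooden blocks in the widest one (all lie to the right of the caddy), each lengthwise and about centred between the ends of its bay. When all three are in, put the tray back on, seated down in the notches of the end boards. Set everything down without dropping it, and leave the short block, the pencil and the tape measure where they are.

Things in the scene. Friction and masses are not known exactly. Their poses are not given: they have to be found in the camera images.
- caddy: fixed plywood caddy, 218 x 224 mm, any yaw; origin: centre of underside. Bays along y, 200 long, side by side in x: narrowest 48 wide centred x=-78, widest 84 at x=-7, middle-sized 62 at x=+71. Bay floors at z=6; ribs (5 thick) and side rails to z=13. End boards at |y| 100-112 are 56 high, with horns to 72 where |x|>64; the tray drops into the notch between horns
- tray: loose plywood tray on the caddy, 112 (x) x 236 (y) x 66 mm, 0.35 kg; origin: centre, at the feet of its cleats (10 deep, at |y| 86-94), on which it stands on the bench. Rim top z=30. Handle: 16 mm dowel along y at x=0, z=58, free for |y|<45. Seated: origin over the caddy's and 46 mm above it, y along caddy y (either way), play 6 mm in y, 8 in x. Free bench for it: along x about (0.56, 0) m
- brush: glue brush with wooden handle lying flat, 34 x 170 x 18 mm. Origin at the centre of its footprint on its underside; y runs along it, handle at +y (18 mm wide, y = -20 to 85), bristles at -y; grip across the handle (along x) at about y = +12
- spring_clamp: black spring clamp with orange jaw tips lying on its side among the loose things right of the caddy (others lie unused at the back of the bench, beyond x = 0.78 m), 41 x 144 x 22 mm. Origin at the centre of its footprint on its underside, y along it; grip across it (along x) at its middle
- block: long pale wooden clamping block, 55 (x) x 120 (y) x 40 mm, the longer of the two that lie right of the caddy. Origin at the centre of its underside
- short_block: short pale wooden offcut, 50 (x) x 75 (y) x 34 mm, origin at the centre of its underside; does not belong in the caddy
- pencil: flat red carpenter's pencil, 14 x 172 x 8 mm, y along it, origin on its underside; does not belong in the caddy
- tape_measure: yellow pocket tape measure standing on edge, 35 x 102 x 64 mm, origin on its underside; bystander
There are look-alikes about, which are no part of the job. What is shaped like the brush but red is not meant.

How it is judged (in metres and radians):
On the way, in this order (a step that is already met when the one before it is completed fails the run):
1. the tray stands released on the bench, clear of the caddy (horizontal distance between tray and caddy above 0.15 m and height (world z) of tray below 0.006 m and angle between tray's own z axis and vertical below 0.05 rad and contact force between the fingers and tray below 0.1 N), for 0.2 s.
2. brush, spring clamp and long block lie in their bays while the tray is still off (x of brush in the frame of caddy between -0.092 and -0.064 m and y of brush in the frame of caddy between -0.022 and 0.022 m and z of brush in the frame of caddy between 0 and 0.012 m and angle between each of brush, block, spring_clamp's own z axis and vertical below 0.2 rad and angle between the y axis of each of brush, block, spring_clamp and the y axis of caddy, either way round below 0.25 rad and x of block in the frame of caddy between -0.025 and 0.011 m and y of block in the frame of caddy between -0.042 and 0.042 m and z of block in the frame of caddy between 0 and 0.012 m and x of spring_clamp in the frame of caddy between 0.056 and 0.086 m and y of spring_clamp in the frame of caddy between -0.032 and 0.032 m and z of spring_clamp in the frame of caddy between 0 and 0.012 m and horizontal distance between tray and caddy above 0.15 m), for 0.2 s.
At the end, for the whole second after the job is handed in: Brush, block and clamp flat on the floors of the narrowest, widest and middle bay, within 14/18/15 mm of its centre line, 22/42/32 mm of mid-length, 0.25 rad; tray seated within 12 mm, 0.12 rad and 4 mm in height, level within 0.04 rad; all at rest (x of brush in the frame of caddy between -0.092 and -0.064 m and y of brush in the frame of caddy between -0.022 and 0.022 m and z of brush in the frame of caddy between 0 and 0.012 m and angle between each of brush, block, spring_clamp's own z axis and vertical below 0.2 rad and angle between the y axis of each of brush, block, spring_clamp and the y axis of caddy, either way round below 0.25 rad and x of block in the frame of caddy between -0.025 and 0.011 m and y of block in the frame of caddy between -0.042 and 0.042 m and z of block in the frame of caddy between 0 and 0.012 m and x of spring_clamp in the frame of caddy between 0.056 and 0.086 m and y of spring_clamp in the frame of caddy between -0.032 and 0.032 m and z of spring_clamp in the frame of caddy between 0 and 0.012 m and x of tray in the frame of caddy between -0.012 and 0.012 m and y of tray in the frame of caddy between -0.012 and 0.012 m and z of tray in the frame of caddy between 0.042 and 0.0495 m and angle between tray's own z axis and vertical below 0.04 rad and angle between the y axis of tray and the y axis of caddy, either way round below 0.12 rad and linear speed of each of brush, block, spring_clamp, tray below 0.02 m/s); the robot touches nothing.
It fails at once if a look-alike or bystander (short offcut, pencil, tape measure) was moved by more than 30 mm (distance of any of short_block, pencil, tape_measure from where it was at the start of the episode above 0.03 m).
It fails at once if the tray, brush, clamp or block was dropped: faster than 0.6 m/s with the fingers off it ((contact force between the fingers and brush below 0.1 N and linear speed of brush above 0.6 m/s) or (contact force between the fingers and block below 0.1 N and linear speed of block above 0.6 m/s) or (contact force between the fingers and spring_clamp below 0.1 N and linear speed of spring_clamp above 0.6 m/s) or (contact force between the fingers and tray below 0.1 N and linear speed of tray above 0.6 m/s)).
It also fails if it takes over 131 s, if anything falls off the work surface, if the arm or the gripper's body presses on something with over 40 N, if the wrist force passes 120 N, or if a joint passes its speed limit or range.

ROBOT

A 7-joint arm with a two-finger parallel gripper is mounted at the origin on a cart in front of the work surface, level with it; the furniture and walls round the work are solid. World frame = base frame: x ahead of the robot, y to its left, z up, the work surface at z = 0. Lengths are in mm, angles in rad, forces in N, time in s.
With the tool pointing down it reaches from about 400 to 850 mm from the base axis. Payload 4.5 kg.
Tool frame: the origin (TCP) lies midway between the tips of the shut fingers; the grasp point (between the pads) lies 19 mm behind it; z points along the fingers, y is the line along which they close (so a half turn about z gives the same grasp; the last joint's range is limited). The gripper opens to 88 mm and grips with 3 to 60 N. Pads are 18 mm wide; open, the fingers measure 123 mm over their backs; the gripper's body (75 mm by 187 mm) begins 45 mm behind the grasp point.
Start: joints at [1.137, 0.689, -0.195, 1.565, 0.157, 0.902, -0.215], TCP at [281.858, -557.861, 238.743] pointing down, gripper open.
Joint ranges: [-3.01, 3.01], [-0.46, 2.08], [-1.47, 1.51], [0.13, 2.56], [-1, 4.14], [0.04, 2.09], [-2.66, 2.66]. Speed limits (rad/s): [2.57, 2.57, 3.14, 3.14, 3.14, 3.14, 3.14].

INTERFACE

Orientations are given as a rotation vector (axis times angle).
In Python, from bench import r gives the robot as it stands. Calls block until the motion is done:
- r.reach(position, orientation): joint-space move of the TCP to a pose.
- r.move_straight(position, v=150, rot=None, until_force=None): straight line of the TCP; rot=None keeps the orientation; v is the mean speed in mm/s. With until_force (N) it stops when the force on the tool has changed by that much, and returns True; else False.
- r.set_joints(angles): joint-space move.
- r.move_gripper(opening, force=None): finger opening in mm; force is the grip in N (None keeps the last); returns when the fingers have stopped.
- r.dwell(seconds).
- r.solve_ik(position, orientation): joint angles nearest the present ones, or None.
- r.camera(name): name is "side" or "top" or "wrist"; returns the picture (420x560x3 uint8, red, green, blue); there is no depth.
- r.get_calibration(name): a dict with "fx", "fy", "cx", "cy" (pixels), "D" ([k1, k2, p1, p2, k3] as OpenCV has them; the pictures are not rectified), "R" (3x3) and "t" (3): a world point X has camera coordinates R X + t. Camera axes: x right, y down, z forward; pixel columns grow to the right and rows downward; lengths in mm; the calibration is good to about 2 mm. A picture is of the moment at which its call begins: read the wrist's pose just before it. get_calibration takes no time and is no camera call; for the wrist camera it gives the pose at the moment of the call.
A pose or a line that the arm cannot do raises r.IKError and nothing moves.
- r.finish_job(): hands the job in; it is judged then, once.
Trained networks look in the newest picture that a camera, given by its name, has taken for a name from the list of things; names that differ only in an ending like _2 or _b are one class to them, and where a whole thing is asked for, a point or a joint stands for the part that bears it (a point fixed in the world has none). Each returns a list of dicts, best first, with "p" (0 to 1); they miss things now and then, are a little off and sometimes report something else, mostly with a low value. They report only what shows in the picture. A call takes as long as a camera call. They do not tell look-alikes from the thing itself.
- r.silhouettes(camera, query): "mask" (420x560 bool, what is visible of it) and "box" ([left, top, right, bottom] in pixels, round what is visible of it).
Readings, each from a call of its own:
- r.current_time_s(): time.
- r.current_q(): joint angles.
- r.current_joint_velocities(): joint speeds.
- r.current_effort(): joint torques, N m.
- r.current_tcp_pos(): TCP position.
- r.current_tcp_rot(): TCP orientation.
- r.current_contact_force(): force on the tool from outside, world axes, zero at the start.
- r.current_torque(): the same for the moment, N m.
- r.current_grip_width(): finger opening in mm.
- r.current_gripper_force(): force on a finger pad.
Only numpy, scipy, OpenCV 4.12 (cv2) and the standard library are available. Lean on these libraries where they do the work, as an engineer would, in place of code of your own. Each camera call takes 0.05 s, during which the arm holds its last target. There are 200 camera calls.

## Working session

There is one attempt and no reset: what is moved stays moved. The work goes in short steps, each a Python script; the robot and the scene stay as the last script left them, time stands still between calls to the robot, and variables do not carry over. Pictures are saved under pics/ and viewed, at most 14 in all, crops included, and the job is handed in when it is done.

```bash
ls; mkdir -p pics; python3 - <<'E'
from bench import r
import cv2,numpy as np
for n in ("side","top"):
    im=r.camera(n); cv2.imwrite(f"pics/{n}0.png",im[:,:,::-1])
    c=r.get_calibration(n); print(n,c)
E
```

```text
pics
side {'fx': 543.0434794875849, 'fy': 543.0434794875849, 'cx': 277.5769905834788, 'cy': 219.9856837880334, 'D': array([0.0081551, 0.       , 0.       , 0.       , 0.       ]), 'R': array([[-9.92184025e-01, -1.24782973e-01,  2.66347580e-04],
       [-7.55917519e-02,  5.99349988e-01, -7.96909957e-01],
       [ 9.92811585e-02, -7.90701462e-01, -6.04098047e-01]]), 't': array([ 621.88204051,  110.432691  , 1340.79615119])}
top {'fx': 499.706516603418, 'fy': 499.706516603418, 'cx': 283.21377066808014, 'cy': 209.11030521980967, 'D': array([-0.07140188,  0.        ,  0.        ,  0.        ,  0.        ]), 'R': array([[ 1.89129417e-02, -9.99820690e-01,  9.42374664e-04],
       [-9.84488726e-01, -1.87873336e-02, -1.74439055e-01],
       [ 1.74425481e-01,  2.37139846e-03, -9.84667522e-01]]), 't': array([ -54.78860132,  604.24385138, 1142.65264563])}
```

View pics/top0.png

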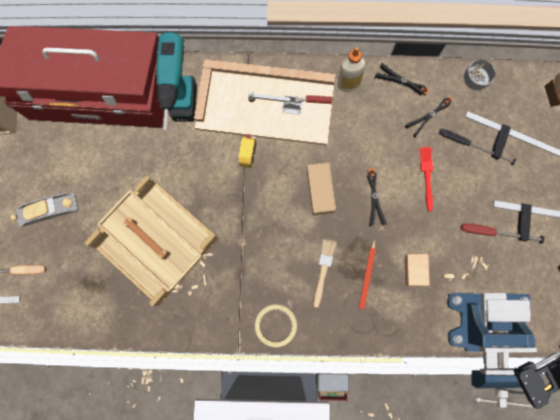

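View pics/side0.png

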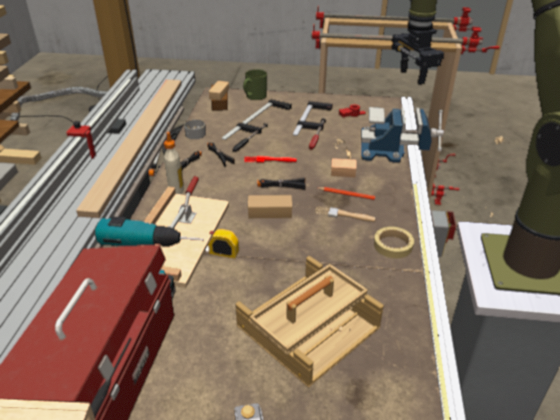

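The top view shows the caddy centred near (151,240) with its handle running from (127,222) to (165,256). The brush is at (325,273), the block at (321,188), the clamp at (376,197), the pencil at (368,275), the short block at (418,270) and the tape measure at (246,150). Next I measure them.

```bash
cat > h.py <<'E'
from bench import r
import cv2,numpy as np
from scipy.spatial.transform import Rotation as Ro
def cal(n):
    c=r.get_calibration(n); K=np.array([[c['fx'],0,c['cx']],[0,c['fy'],c['cy']],[0,0,1]]); return K,np.array(c['D']),np.array(c['R']),np.array(c['t'])
def p2w(C,px,z):
    K,D,R,t=C
    q=cv2.undistortPoints(np.float64(px).reshape(-1,1,2),K,D).reshape(-1,2)
    d=np.c_[q,np.ones(len(q))]@R; o=-R.T@t
    return (o+d*((z-o[2])/d[:,2])[:,None])[:,:2]
def w2p(C,X):
    K,D,R,t=C
    return cv2.projectPoints(np.float64(X).reshape(-1,1,3),cv2.Rodrigues(R)[0],t,K,D)[0].reshape(-1,2)
def rect(C,mask,z):
    "min-area rectangle of mask mapped on height z: centre, long-axis angle, long, short"
    m=mask.astype(np.uint8); k=cv2.findContours(m,0,cv2.CHAIN_APPROX_NONE)[0]; k=max(k,key=cv2.contourArea)
    w=p2w(C,k.reshape(-1,2),z)
    (cx,cy),(a,b),_=R_=cv2.minAreaRect(w.astype(np.float32))
    bx=cv2.boxPoints(R_); e=[bx[1]-bx[0],bx[2]-bx[1]]; e=max(e,key=np.linalg.norm)
    return np.array([cx,cy]),np.arctan2(e[1],e[0])%np.pi,max(a,b),min(a,b)
def down(yaw):
    "tool down, closing axis (tool y) along world yaw"
    # tool z=-Z, tool y=(c,s,0), x = y×z
    y=np.array([np.cos(yaw),np.sin(yaw),0]); z=np.array([0,0,-1.]); x=np.cross(y,z)
    return Ro.from_matrix(np.c_[x,y,z]).as_rotvec()
E
python3 - <<'E'
from h import *
r.camera("top"); C=cal("top")
for q,z in (("brush",12),("spring_clamp",15),("block",40),("short_block",34),("pencil",8),("tape_measure",64),("tray",76),("caddy",56)):
    for s in r.silhouettes("top",q)[:6]:
        try: c,a,l,w=rect(C,s["mask"],z); print(q,round(s["p"],2),s["box"],c.round(),round(a,3),round(l),round(w))
        except Exception as e: print(q,s["p"],e)
print("handle",p2w(C,[(127,222),(165,256)],104+8))
print(Ro.from_rotvec(r.current_tcp_rot()).as_matrix().round(2))
c=r.get_calibration("wrist");print(c)
E
```

```text
brush 0.98 [422.0, 143.5, 437.1, 210.1] [ 699. -406.] 0.024 163 31
brush 0.59 [314.4, 242.8, 336.4, 306.4] [ 457. -140.] 2.888 162 32
brush 0.48 [358.3, 247.4, 374.8, 310.1] [ 450. -248.] 2.953 148 14
spring_clamp 0.88 [365.9, 169.8, 385.4, 223.8] [ 648. -272.] 0.053 142 35
spring_clamp 0.69 [312.0, 242.8, 336.9, 305.4] [ 457. -139.] 2.9 161 31
spring_clamp 0.55 [308.8, 164.6, 336.6, 218.0] [ 665. -136.] 0.14 129 60
block 0.59 [309.7, 166.1, 336.5, 213.1] [ 660. -134.] 0.136 125 57
short_block 0.6 [403.6, 255.7, 430.1, 287.4] [ 468. -365.] 3.122 76 61
short_block 0.43 [307.6, 164.8, 340.4, 218.8] [ 660. -135.] 0.132 129 62
pencil 0.7 [314.6, 241.9, 337.1, 302.8] [ 458. -141.] 2.9 162 32
pencil 0.68 [357.6, 243.5, 376.8, 309.8] [ 452. -250.] 2.957 159 15
pencil 0.52 [100.7, 190.5, 201.6, 293.1] [531. 287.] 0.866 256 121
tape_measure 0.92 [240.2, 132.5, 259.9, 169.9] [746.  46.] 2.987 84 39
tape_measure 0.43 [82.6, 183.1, 219.4, 305.4] [584. 215.] 0.873 232 55
tray 0.84 [101.5, 189.3, 200.7, 292.2] [523. 269.] 0.868 239 114
tray 0.56 [356.9, 246.1, 376.8, 311.1] [ 447. -239.] 2.943 145 16
caddy 0.77 [83.2, 179.6, 219.1, 303.9] [586. 217.] 0.88 238 55
handle [[558.1360008  311.86048263]
 [482.74799048 219.99315146]]
[[ 0.89  0.45 -0.  ]
 [ 0.45 -0.89 -0.  ]
 [-0.    0.   -1.  ]]
{'fx': 334.6252543736971, 'fy': 334.6252543736971, 'cx': 273.63826727894246, 'cy': 213.9730303917333, 'D': array([-0.05355176,  0.        ,  0.        ,  0.        ,  0.        ]), 'R': array([[ 4.51234592e-01, -8.92405352e-01,  1.72785944e-04],
       [-8.45866828e-01, -4.27641193e-01,  3.18798243e-01],
       [-2.84423368e-01, -1.43998949e-01, -9.47822584e-01]]), 't': array([-625.87303134,  -42.91222469,  390.55598086])}
```

```bash
python3 - <<'E'
from h import *
for y in (0.872+np.pi/2,0.872-np.pi/2):
    q=r.solve_ik([521,267,260],down(y)); print(y,None if q is None else np.round(q,2))
y=min((0.872+np.pi/2,0.872-np.pi/2),key=lambda y:(lambda q:99 if q is None else abs(q[6]))(r.solve_ik([521,267,260],down(y))))
print(y,[None if (q:=r.solve_ik([560,0,120],down(k))) is None else np.round(q,2) for k in (np.pi/2,-np.pi/2)])
r.reach([521,267,260],down(y))
C=cal("wrist"); im=r.camera("wrist"); cv2.imwrite("pics/w1.png",im[:,:,::-1])
print(-C[2].T@C[3])
np.savez("w1.npz",K=C[0],D=C[1],R=C[2],t=C[3])
for s in r.silhouettes("wrist","tray")[:2]: print(s["p"],s["box"],rect(C,s["mask"],76))
E
```

```text
2.4427963267948964 [ 0.06  0.89 -1.25  1.64  0.87  1.28  1.09]
-0.6987963267948966 [-0.38  0.62 -0.3   1.66  0.22  0.9  -1.46]
2.4427963267948964 [array([ 0.31,  0.86, -0.68,  1.85,  0.79,  0.73,  0.74]), array([-0.1 ,  0.78,  0.04,  1.87, -0.06,  0.49, -1.6 ])]
[469.01590743 202.30005214 405.0690081 ]
```

View pics/w1.png

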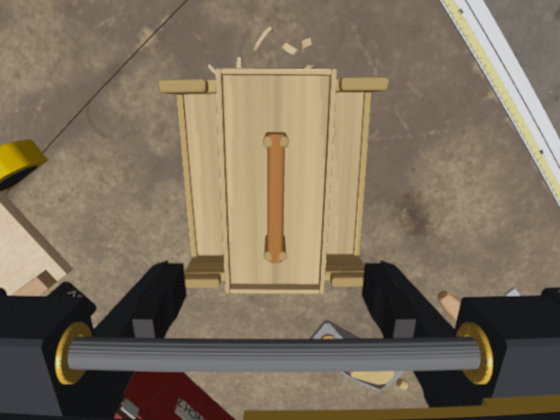

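The wrist view shows the handle from (276,135) to (275,258), the tray over the caddy, and the horns at x=161/387 (top) and 187/363 (bottom). Next I compute the handle position and lift the tray.

```bash
python3 - <<'E'
from h import *
f=np.load("w1.npz"); C=[f[k] for k in "KDRt"]
h=p2w(C,[(276.5,142),(274.5,248)],104+4); d=h[0]-h[1]; print(h,h.mean(0),np.linalg.norm(d),np.arctan2(d[1],d[0])%np.pi)
t=p2w(C,[(218,70),(335,70),(228,292),(324,292)],76); print("rim",t,t.mean(0)); d=t[:2].mean(0)-t[2:].mean(0); print(np.linalg.norm(d),np.linalg.norm(t[1]-t[0]),np.arctan2(d[1],d[0])%np.pi)
k=p2w(C,[(161,86),(387,84),(187,270),(363,269)],72); print("horn",k,k.mean(0),np.linalg.norm(k[1]-k[0]),np.linalg.norm(k[3]-k[2]))
E
```

```text
[[488.65812711 229.21543364]
 [555.20210195 305.58288689]] [521.93011453 267.39916026] 101.29209497072291 0.8540284364409692
rim [[489.67878871 147.43926493]
 [407.71635825 216.46895566]
 [639.7420515  324.51971684]
 [556.75613319 394.43478614]] [523.47333291 270.71568089]
232.1209220510333 107.1584724092191 0.8707111843118502
horn [[540.40785628 121.94285641]
 [376.51248396 257.73031718]
 [657.9380053  275.75344312]
 [506.63867357 401.56539969]] [520.37425478 264.2480041 ] 212.8377963735929 196.77432809220417
```

```bash
python3 - <<'E'
from h import *
y=0.868+np.pi/2
r.move_gripper(70)
r.reach([522.3,268,150],down(y))
r.move_straight([522.3,268,85],v=80)
r.move_gripper(0,force=35); print(r.current_grip_width(),r.current_gripper_force())
r.move_straight([522.3,268,240],v=100); print(r.current_contact_force(),r.current_grip_width())
r.reach([560,0,200],down(np.pi/2))
r.move_straight([560,0,60],v=120)
print(r.move_straight([560,0,37],v=25,until_force=4),r.current_tcp_pos(),r.current_contact_force())
r.move_gripper(70); r.dwell(.3)
r.move_straight([560,0,120],v=100)
print(r.current_time_s())
# look at the empty caddy
r.reach([560,300,330],down(y))
C=cal("wrist"); im=r.camera("wrist"); cv2.imwrite("pics/w2.png",im[:,:,::-1])
np.savez("w2.npz",K=C[0],D=C[1],R=C[2],t=C[3])
cv2.imwrite("pics/top2.png",r.camera("top")[:,:,::-1]);print(r.current_time_s())
E
```

```text
14.559699963834142 34.381831884384155
[-0.33431473 -0.41934105 -3.58418651] 14.105352764265675
True [ 5.59749065e+02 -1.11104658e-01  3.90270072e+01] [ 0.74620971 -0.24752022  5.75982495]
13.5333
15.0
```

View pics/w2.png

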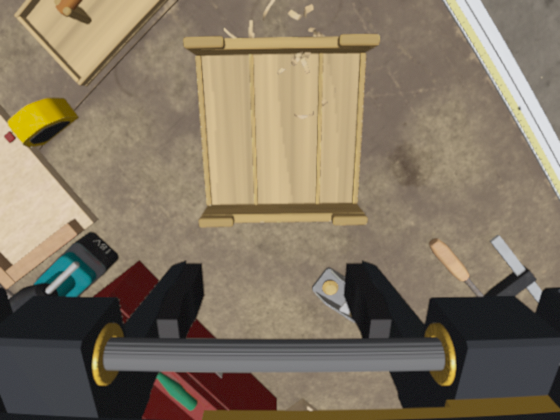

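View pics/top2.png

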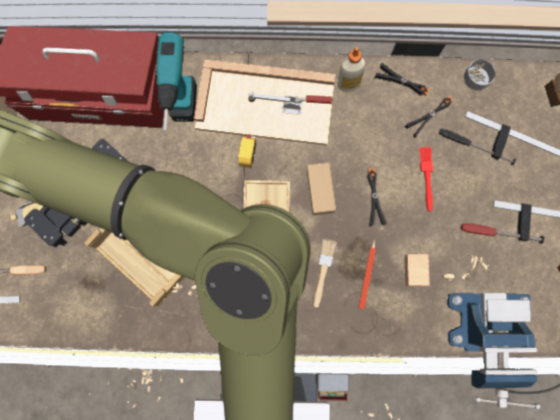

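The wrist view shows three bays: the right one (columns 322-358) is narrowest, the centre is widest and the left (208-250) is middle-sized. So caddy +y points down the image (world yaw ≈ 0.87). The top view shows the tray at (267,200), with nothing else disturbed. Next I overlay the caddy model to check its pose.

```bash
cat >> h.py <<'E'
def cw(P,p):
    "caddy frame -> world"
    x,y,a=P; c,s=np.cos(a),np.sin(a); p=np.atleast_2d(np.float64(p)).copy(); X=(a-np.pi/2)
    # P[2]=yaw of caddy y axis
    ex=np.array([np.cos(X),np.sin(X)]); ey=np.array([c,s])
    p[:,:2]=[x,y]+p[:,:1]*ex+p[:,1:2]*ey; return p
E
cat > ov.py <<'E'
from h import *
import sys
P=[float(v) for v in sys.argv[1:4]]
f=np.load("w2.npz"); C=[f[k] for k in "KDRt"]
im=cv2.imread("pics/w2.png"); S=4
im=cv2.resize(im[25:235,180:385],None,fx=3.8,fy=2.8,interpolation=cv2.INTER_CUBIC)
def L(a,b,c):
    q=(w2p(C,cw(P,[a,b]))-[179.5,24.5])*[3.8,2.8]; cv2.line(im,*[tuple(int(v) for v in k) for k in q],c,1)
for x in(-54,-49,35,40): L((x,-100,13),(x,100,13),(0,0,255))
for s in(-1,1):
  for y in(100,112): L((-109,s*y,72),(-64,s*y,72),(255,0,0));L((109,s*y,72),(64,s*y,72),(255,0,0))
  for x in (64,109): L((x,s*100,72),(x,s*112,72),(255,0,0)); L((-x,s*100,72),(-x,s*112,72),(255,0,0))
cv2.imwrite(sys.argv[4],im)
E
python3 ov.py 522 268 0.868 pics/o1.png
```

```text
(no output)
```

View pics/o1.png

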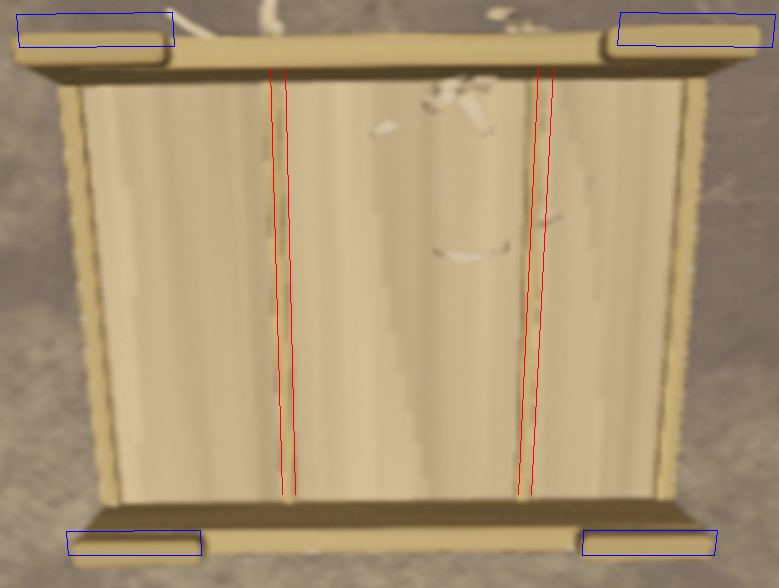

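```bash
python3 - <<'E'
from h import *
from scipy.optimize import least_squares
f=np.load("w2.npz"); C=[f[k] for k in "KDRt"]
obs=np.array([(14,49),(761,40),(72,552),(716,545),(60,88),(706,80),(103,503),(675,498)])/[3.8,2.8]+[179.5,24.5]
M=[(109,-106,72),(-109,-106,72),(109,106,72),(-109,106,72),(109,-100,13),(-109,-100,13),(109,100,13),(-109,100,13)]
W=np.array([[1,1]]*4+[[1,.3]]*4)
def F(p): return ((w2p(C,cw(p,M))-obs)*W).ravel()
s=least_squares(F,[522,268,.868],loss='soft_l1'); print(s.x,F(s.x).round(1).reshape(-1,2).tolist())
E
```

```text
[525.70588576 270.6457476    0.88248965] [[-1.1, -0.4], [0.9, -0.6], [-0.5, 1.4], [0.2, 1.3], [-0.6, -0.4], [1.0, -0.4], [-0.2, 0.3], [0.4, 0.1]]
```

```bash
python3 - <<'E'
from h import *
r.reach([620,-200,250],down(np.pi/2))
C=cal("wrist"); im=r.camera("wrist"); cv2.imwrite("pics/w3.png",im[:,:,::-1])
np.savez("w3.npz",K=C[0],D=C[1],R=C[2],t=C[3]); print(-C[2].T@C[3])
for q,z in (("brush",12),("spring_clamp",15),("block",40)):
    for s in r.silhouettes("wrist",q)[:3]:
        c,a,l,w=rect(C,s["mask"],z); print(q,round(s["p"],2),s["box"],c.round(1),round(a,3),round(l),round(w))
E
```

```text
[ 538.33129106 -198.70117772  395.66002977]
brush 0.89 [298.3, 0.0, 340.6, 103.1] [ 488.4 -149.2] 2.949 105 31
brush 0.78 [94.3, 171.2, 135.5, 293.1] [ 697.2 -401.3] 0.016 162 33
brush 0.68 [545.1, 94.8, 560.0, 130.1] [542.2 119.8] 0.247 41 18
spring_clamp 0.95 [185.6, 136.3, 228.9, 258.7] [ 649.3 -273.5] 0.038 145 42
block 0.93 [295.3, 161.5, 358.5, 268.0] [ 661.5 -136.2] 0.148 128 59
```

View pics/w3.png

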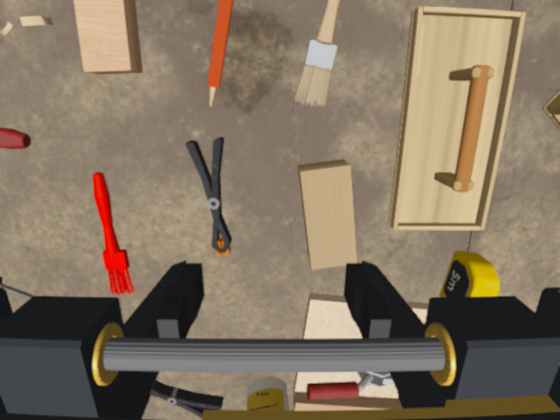

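The view shows the brush ferrule at (321,55), the clamp pivot at (214,204), the block's top face from (300,165) to (356,267), and the tray standing at right. Next I look closer at the brush, then grasp it.

```bash
python3 - <<'E'
from h import *
f=np.load("w3.npz"); C=[f[k] for k in "KDRt"]
print(p2w(C,[(300,167),(350,161),(357,265),(312,269)],40).round(1).tolist(), p2w(C,[(214,204)],15), p2w(C,[(470,13),(523,14)],30), "tray handle",p2w(C,[(483,72),(463,185)],62))
r.reach([530,-160,200],down(np.pi/2-.2))
C=cal("wrist"); im=r.camera("wrist"); cv2.imwrite("pics/w4.png",im[:,:,::-1])
np.savez("w4.npz",K=C[0],D=C[1],R=C[2],t=C[3])
for s in r.silhouettes("wrist","brush")[:3]:
    c,a,l,w=rect(C,s["mask"],9); print(round(s["p"],2),s["box"],c.round(1),round(a,3),round(l),round(w))
print([(np.round(r.solve_ik([525,270,60],down(.88+k)),2).tolist()) for k in (np.pi/2,-np.pi/2)])
E
```

```text
[[605.1, -169.9], [598.3, -116.5], [722.0, -98.7], [727.3, -152.1]] [[ 654.45145731 -268.98507198]] [[450.42292292  -3.63662632]
 [448.59856816  52.19395012]] tray handle [[ 5.08228871e+02 -6.97702023e-03]
 [ 6.18457001e+02 -9.41444873e-01]]
0.98 [260.3, 15.2, 291.9, 190.9] [ 456.9 -142.4] 2.943 165 32
[[-0.02, 1.12, -1.03, 1.77, 1.16, 1.0, 0.9], [-0.31, 0.93, -0.44, 1.79, 0.67, 0.58, -1.85]]
```

View pics/w4.png

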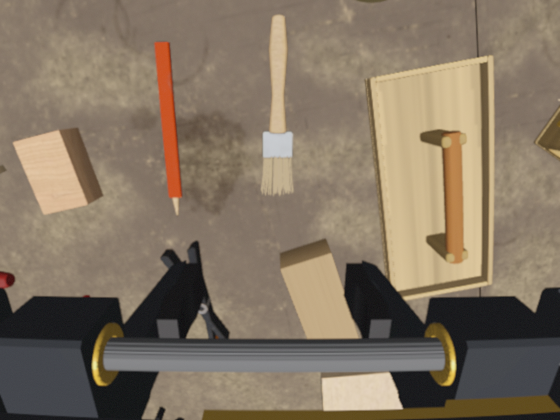

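The view shows the brush from its handle tip (279,17) to the bristle end (277,193), with clear room on both sides.

```bash
cat >> h.py <<'E'
P=[525,270.3,0.880]
def pick(xy,yaw,z,op,F=30):
    "yaw: closing direction"
    r.move_gripper(op); r.reach([*xy,110],down(yaw)); r.move_straight([*xy,z+10],v=120); r.move_straight([*xy,z],v=40)
    r.move_gripper(0,force=F); print("grip",r.current_grip_width(),r.current_gripper_force())
    r.move_straight([*xy,230],v=150); print("lifted",r.current_grip_width(),r.current_gripper_force(),r.current_time_s())
def place(xy,yaw,z,op):
    w=cw(P,[*xy,0])[0,:2]
    r.reach([*w,180],down(yaw)); r.move_straight([*w,z+15],v=120); f=r.move_straight([*w,z-2],v=20,until_force=4)
    print("down",f,r.current_tcp_pos(),r.current_contact_force())
    r.move_gripper(op); r.dwell(.1); r.move_straight([*w,200],v=150); print(r.current_time_s())
E
python3 - <<'E'
from h import *
f=np.load("w4.npz"); C=[f[k] for k in "KDRt"]
w=p2w(C,[(278.5,17),(277.5,194)],9); d=w[0]-w[1]; l=np.linalg.norm(d); a=np.arctan2(d[1],d[0]); print(w,l,a)
u=d/l; g=w.mean(0)+12*u; print(g)
pick(g,a-np.pi/2,8,50,25)
place((-78,-12),.88+np.pi/2,14.5,32)
r.reach([560,300,330],down(.88+np.pi/2))
C=cal("wrist"); im=r.camera("wrist"); cv2.imwrite("pics/w5.png",im[:,:,::-1])
for s in r.silhouettes("wrist","brush")[:3]:
    c,a,l,w=rect(C,s["mask"],15); print(round(s["p"],2),s["box"],c.round(1),round(a,3),round(l),round(w)," want",cw(P,[-78,0,0]))
E
```

```text
[[ 378.15451822 -125.1296729 ]
 [ 539.92658567 -158.03262257]] 165.08423881630353 2.9409388485491212
[ 447.28131422 -139.18942701]
grip 16.29249890613548 25.00012639677152
lifted 16.69257909114441 24.999907735618763 22.275
down True [457.11669323 310.58111551  14.00049573] [-0.30457326 -1.66294756  5.51810503]
27.9917
0.96 [323.9, 64.8, 348.8, 190.6] [463.2 317.7] 0.841 165 31  want [[464.88236745 319.99778925   0.        ]]
```

View pics/w5.png

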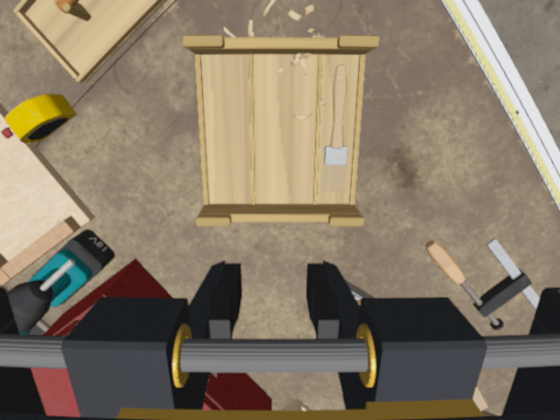

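The brush lies in the right, narrowest bay, about 2 mm off target. Now the clamp, then the block.

```bash
python3 - <<'E'
from h import *
pick((650,-271.5),.038+np.pi/2,8,64,30)
place((71,0),.88+np.pi/2,14.5,44)
pick((663,-134.5),.148+np.pi/2,16,82,30)
place((-7,0),.88+np.pi/2,22,66)
r.reach([560,300,330],down(.88+np.pi/2))
C=cal("wrist"); im=r.camera("wrist"); cv2.imwrite("pics/w6.png",im[:,:,::-1])
for q,z,t in (("brush",15,(-78,0,0)),("spring_clamp",20,(71,0,0)),("block",46,(-7,0,0))):
  for s in r.silhouettes("wrist",q)[:1]:
    c,a,l,w=rect(C,s["mask"],z); print(round(s["p"],2),s["box"],c.round(1),round(a,3),round(l),round(w)," want",cw(P,t).round(1))
cv2.imwrite("pics/top6.png",r.camera("top")[:,:,::-1]);print(r.current_time_s())
E
```

```text
grip 31.90202006066778 29.44958229723852
lifted 31.814458204278104 29.483243260765448 35.1833
down True [579.58258771 224.8611496   14.05097804] [-0.75323724 -0.54776188  4.74533293]
41.0167
grip 54.84602947150888 29.984110482037067
lifted 54.564496349532774 29.985357904806733 46.4917
down True [519.49551179 274.6024007   22.06569322] [ 0.36593684 -1.27319035  4.8550412 ]
51.9667
0.95 [324.6, 61.3, 347.5, 190.7] [467.4 315.9] 0.914 167 34  want [[464.9 320.    0. ]]
0.93 [203.8, 72.2, 239.1, 185.2] [582.7 221.5] 0.882 143 40  want [[579.7 225.1   0. ]]
0.62 [4.1, 91.8, 77.6, 145.9] [750.5  54.6] 2.983 103 52  want [[519.6 274.8   0. ]]
52.825
```

View pics/w6.png

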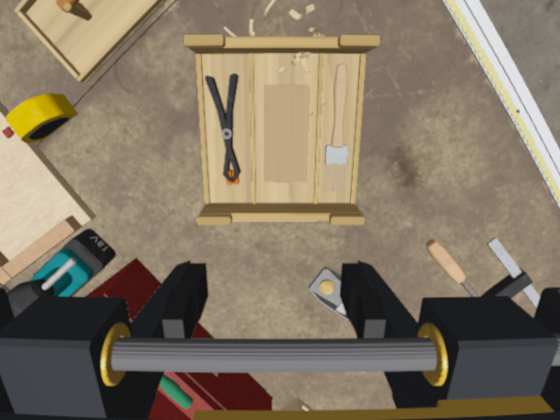

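The clamp, block and brush each lie in their own bay. I now re-grasp the tray at its put-down pose and return it along the exact reverse of the lift, which brings it back to its original seat.

```bash
python3 - <<'E'
from h import *
y=0.868+np.pi/2
r.move_gripper(60)
r.reach([559.75,-.1,130],down(np.pi/2)); r.move_straight([559.75,-.1,39],v=80)
r.move_gripper(0,force=35); print(r.current_grip_width(),r.current_gripper_force())
r.move_straight([559.75,-.1,240],v=120)
r.reach([522.3,268,240],down(y))
r.move_straight([522.3,268,115],v=100)
print(r.move_straight([522.3,268,83],v=20,until_force=6),r.current_tcp_pos(),r.current_contact_force(),r.current_time_s())
E
```

```text
14.189675442753474 34.36441719532013
True [522.25515058 267.96022742  85.04686872] [-0.59256217 -0.33347664  6.34717365] 62.1583
```

Contact came at TCP z = 85.05, which matches the seated height exactly. I release and check.

```bash
python3 - <<'E'
from h import *
y=0.868+np.pi/2
r.move_gripper(60); r.dwell(.2); r.move_straight([522.3,268,260],v=120)
C=cal("wrist"); cv2.imwrite("pics/w7.png",r.camera("wrist")[:,:,::-1])
a=cv2.imread("pics/w1.png"); b=cv2.imread("pics/w7.png"); d=cv2.absdiff(a,b)[50:250,150:390]; print(d.mean())
E
```

```text
10.950111111111111
```

View pics/w7.png

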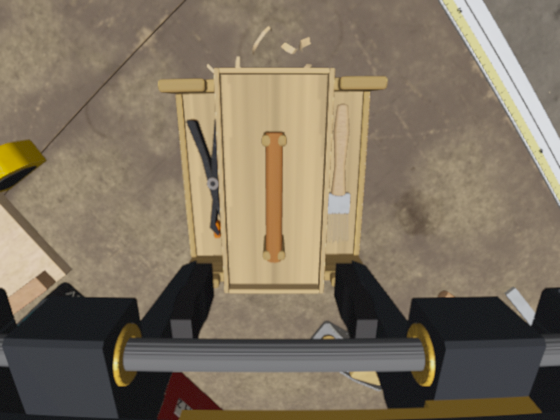

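The tray is seated between the horns (rim 218-335 × 70-292, the same pixels as at the start). The clamp and brush are visible in their bays.

```bash
python3 -c "
from bench import r
print(r.finish_job())"
```

```text
the job is handed in; nothing more can be done
None
```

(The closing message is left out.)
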